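Clear the mallet and open the carton of brass knobs

TASK

A carton of brass door knobs has been delivered to the carving bench and somebody left a mallet lying on its closed flaps. Lift the mallet off and lay it down flat on the green mat without dropping it, then swing both carton flaps up, over and well outwards so that the knobs are in full view. Be gentle with the flaps and the knobs, and leave the other bench things where they are.

Things in the scene. Friction and masses are not known exactly. Their poses are not given: they have to be found in the camera images.
- carton: brown carton, fixed, 240 (its x) x 206 (its y) x 120 mm high, walls 5 mm, with two flaps hinged on its long sides. Closed, they lie level, top at 124 mm, with an open slot 60 mm wide between them along the carton's x on its centreline; a fingertip leaned sideways can go down the slot and under a flap's free edge. Origin: centre of the underside, on the bench; yaw up to 0.3 rad.
- flap_left (a joint): hinge angle of the carton's left flap (the one on the carton's +y side): 0 = closed and level, 1.57 = upright, 2.7 = stop, folded outwards. It stays wherever it is left (about 1 N at the free edge moves it). A rigid sheet 240 mm along the slot, 73 mm from crease to free edge, 4 mm thick.
- flap_left_hinge (a point): middle of the left flap's crease: on the carton's outer wall face, 120 mm above the bench, at the underside of the closed flap; the hinge axis runs through it along the carton's x
- flap_left_edge (a point): middle of the left flap's free edge, at half its thickness; it moves with the flap
- flap_right (a joint): hinge angle of the carton's right flap (the one on the carton's -y side): 0 = closed and level, 1.57 = upright, 2.7 = stop, folded outwards. It stays wherever it is left (about 1 N at the free edge moves it). A rigid sheet 240 mm along the slot, 73 mm from crease to free edge, 4 mm thick.
- flap_right_hinge (a point): middle of the right flap's crease: on the carton's outer wall face, 120 mm above the bench, at the underside of the closed flap; the hinge axis runs through it along the carton's x
- flap_right_edge (a point): middle of the right flap's free edge, at half its thickness; it moves with the flap
- knobs: brass door knobs on a paper liner inside the carton, fixed; their tops are 59 mm above the bench, 61 mm below the undersides of the closed flaps. Origin: on the carton's floor at its centre
- mallet: wooden carver's mallet lying flat, 0.2 to 0.45 kg: dark brown block head 60 x 110 x 56 mm (x, y, z), handle 26 mm wide and 24 mm thick sticking out 135 mm from the head's -x face, its axis 28 mm above the underside, pale wood, the outer part blue. Origin: centre of the head's underside; x runs from handle to head, z is up. Starts on the flaps, bridging the slot, handle towards the robot.
- mat: green bench mat, fixed, 200 x 200 x 5 mm, to one side of the carton (left or right); origin: centre of its underside, its top at 5 mm
- glue: white bottle of 60 mm diameter, 170 mm high, bystander
- finish_jar: amber jar of 72 mm diameter, 100 mm high, bystander
- pencil_cup: blue cup of 72 mm diameter, 90 mm high, bystander
- offcut: pale wooden offcut 60 x 130 x 40 mm, bystander
- whetstone: grey sharpening stone 70 x 150 x 25 mm, bystander
- chisel_a: chisel with a pale wooden handle, 170 mm long, in a plywood tray (200 x 190 x 35 mm, fixed) on the other side of the carton from the mat, bystander
- chisel_b: chisel with a blue handle, 170 mm long, in the same tray, bystander

How it is judged:
By the outcome, as a careful person would: the job done as asked, in the order asked, and still so for the second after the job is handed in, with the robot touching nothing.
It also fails if it takes over 72 s, if anything falls off the work surface, if the arm or the gripper's body presses on something with over 40 N, if the wrist force passes 120 N, or if a joint passes its speed limit or range.

ROBOT

A 6-joint arm with a two-finger parallel gripper is mounted at the origin on the work surface. World frame = base frame: x ahead of the robot, y to its left, z up, the work surface at z = 0. Lengths are in m, angles in rad, forces in N, time in s.
With the tool pointing down it reaches from about 0.35 to 0.875 m from the base axis. Payload 4.2 kg.
Tool frame: the origin (TCP) lies midway between the tips of the shut fingers; the grasp point (between the pads) lies 19 mm behind it (manip.hold_point_z is the distance from the TCP to the grasp point, in m); z points along the fingers, y is the direction in which the jaws open and shut (so a half turn about z gives the same grasp; the last joint's range is limited). The gripper opens to 85 mm and grips with 20 to 120 N. Pads are 22 mm wide; open, the fingers measure 114 mm over their backs; the gripper's body (76 mm by 85 mm) begins 54 mm behind the grasp point. The pads swing forward as they close: fully open they stand 13 mm farther back than shut.
Start: joints at [-1.006, 0.385, 0.008, 0, -1.194, -0.259], TCP at [0.188, -0.596, 0.231] pointing down, gripper open.
Joint ranges: [-3.14, 3.14], [-1.21, 2.06], [-1.07, 1.41], [-3.16, 2.05], [-2.99, -0.16], [-3.1, 3.1]. Speed limits (rad/s): [2.79, 2.79, 3.14, 3.14, 3.14, 3.14].

INTERFACE

Orientations are given as a rotation vector (axis times angle).
In Python, from bench import manip gives the robot as it stands.
- The arm moves only by the tool apply_moves, never from a script. Its argument "commands" is a list of rows, each an object of numbers: "tx", "ty", "tz": the shift along the tool's x, y, z in m; "yaw": the turn about the tool's z in rad. A call has 1 to 20 rows; each row shifts and turns the commanded pose from where the row before left it, along the tool's axes as they then stand; what a row does not reach is not made up. A row lasts 1/12 s, in which the tool goes at most 41.7 mm and 7.16 degrees, less where a joint would pass 70% of its speed; a pose out of reach is approached as far as the arm can. A call is refused whole if a number of a shift passes 0.0417 or a number of a turn 0.125, either way. A call with a gripper value outside its range is refused whole. "grip" is the opening, from 0 (shut) to 1 (fully open), set as the call begins (left out, the last holds). The fingers move at their own pace and stop on an object; the grip force is fixed at half the most. Time passes only in rows, so rows that do not move let the fingers close. It gives the time, the measured TCP pose, the force and the opening at its end, in the units of the state.
- manip.get_state(): the state, without advancing time (a new reading comes with each control period).
- manip.snapshot(name): name is "side" or "top"; returns a dict with "pixels" (420x560x3 uint8, red, green, blue), "mtx" (3x3 intrinsics, pixels), "eye" and "orientation" of the camera in the world. Camera axes: x right, y up, looking along -z (the intrinsics and any distortion apply to the point x, -y, -z); pixel columns grow to the right and rows downward; lengths in m; the calibration is good to about 2 mm. A picture is of the moment at which its call begins. There is no depth.
- manip.sign_off(): hands the job in, once; it reports no verdict.
Trained networks look in a picture, given as the dict that the camera call returned (one of the last four; its "shot" number tells which), for a name from the list of things; names that differ only in an ending like _2 or _b are one class to them, and where a whole thing is asked for, a point or a joint stands for the part that bears it (a point fixed in the world has none). Each returns a list of dicts, best first, with "conf" (0 to 1); they miss things now and then, are a little off and sometimes report something else, mostly with a low value. They report only what shows in the picture. A call takes as long as a camera call.
- manip.find_in(target, picture): "box" ([centre column, centre row, width, height] in pixels, round what is visible of it).
- manip.silhouettes(target, picture): "mask" (420x560 bool, what is visible of it) and "box" ([centre column, centre row, width, height] in pixels, round what is visible of it).
The state is a dict: "t": time; "joints": joint angles; "qvel": joint speeds; "tau": joint torques, N m; "ee_pos": TCP position; "tcp_rot": TCP orientation; "ft_force": force on the tool from outside, world axes, zero at the start; "ft_torque": the same for the moment, N m; "gripper_width": finger opening in m.
Only numpy, scipy, OpenCV 4.12 (cv2) and the standard library are available. Lean on these libraries where they do the work, as an engineer would, in place of code of your own. Each camera call takes 0.05 s, during which the arm holds its last target. There are 200 camera calls.

## Working session

There is one attempt and no reset: what is moved stays moved. The work goes in short steps, Python scripts to look and compute and a tool call to move; the robot and the scene stay as the last step left them, time stands still between calls to the robot, and variables do not carry over. Pictures are saved under pics/ and viewed, about 8 in all and at most 12, crops included, and the job is handed in when it is done.

Besides the shell and the picture viewer there is one more tool, called after "Emit:" in YAML: its name, and indented under it one key for each argument. apply_moves: Moves the arm, as the interface text tells. Its arguments: {"type":"object","properties":{"commands":{"type":"array"},"grip":{"type":"number"}},"required":["commands"]}

```bash
ls; mkdir -p pics
cat > h.py <<'E'
import numpy as np, cv2
from bench import manip
from scipy.spatial.transform import Rotation as R
def rot(p):
    o=np.array(p['orientation'],float)
    if o.shape==(3,3): return o
    return R.from_rotvec(o).as_matrix() if o.size==3 else R.from_quat(o).as_matrix()
def ray(p,uv,z):
    K=np.array(p['mtx']); d=np.linalg.inv(K)@np.array([uv[0],uv[1],1.]); d=rot(p)@np.array([d[0],-d[1],-d[2]])
    e=np.array(p['eye']); return e+d*(z-e[2])/d[2]
def proj(p,X):
    c=rot(p).T@(np.array(X,float)-np.array(p['eye'])); q=np.array(p['mtx'])@np.array([c[0],-c[1],-c[2]]); return q[:2]/q[2]
def save(p,n): cv2.imwrite('pics/'+n,cv2.cvtColor(p['pixels'],cv2.COLOR_RGB2BGR))
E
python3 - <<'E'
from h import *
t=manip.snapshot('top'); s=manip.snapshot('side')
save(t,'t0.png'); save(s,'s0.png')
for p in(t,s):
    print(p['eye'],p['orientation'],p['mtx'],[k for k in p])
    for n in ['carton','flap_left','flap_right','mallet','mat','glue','finish_jar','pencil_cup','offcut','whetstone','chisel_a','knobs']:
        for r in manip.silhouettes(n,p)[:2]:
            c,a,ang=cv2.minAreaRect(np.argwhere(r['mask'])[:,::-1].astype(np.float32))
            print(n,round(r['conf'],2),np.round(r['box']),np.round(c),np.round(a),round(ang,1))
print(manip.get_state(),manip.hold_point_z)
E
```

```text
pics
[3.96624745e-01 2.39904092e-04 1.55423204e+00] [ 0.0557485  -0.08457108 -1.55007797] [[498.92937321   0.         277.69376499]
 [  0.         498.92937321 203.78654094]
 [  0.           0.           1.        ]] ['pixels', 'mtx', 'eye', 'orientation', 'shot']
carton 0.81 [273. 199.  84.  97.] [272. 198.] [88. 72.] 79.4
flap_left 0.51 [248. 202.  39.  82.] [249. 202.] [83. 25.] 79.1
flap_left 0.19 [150. 204.  12.  52.] [148. 205.] [ 8. 55.] 0.0
flap_right 0.7 [295. 192.  41.  83.] [294. 193.] [82. 25.] 78.0
mallet 0.79 [279. 212.  54.  74.] [285. 215.] [72. 40.] 57.5
mat 0.96 [376. 217.  63.  70.] [376. 217.] [66. 65.] 90.0
mat 0.65 [295. 193.  44.  83.] [294. 193.] [83. 25.] 79.0
glue 0.56 [142. 149.  30.  24.] [143. 147.] [24. 26.] 90.0
finish_jar 0.94 [398. 150.  28.  24.] [397. 151.] [23. 29.] 45.0
finish_jar 0.36 [170. 204.  12.  51.] [169. 205.] [52.  7.] 85.6
offcut 0.91 [179. 132.  27.  46.] [179. 131.] [22. 44.] 4.6
whetstone 0.95 [386. 294.  57.  46.] [385. 296.] [25. 50.] 61.8
chisel_a 0.62 [247. 204.  38.  88.] [248. 202.] [83. 25.] 79.4
chisel_a 0.61 [150. 206.   9. 
[... 1255 characters left out ...]
 [79. 12.] 11.3
{'t': 1.3, 'joints': array([-1.00638349e+00,  3.84707475e-01,  7.89456522e-03, -2.44061407e-06,
       -1.19397742e+00, -2.58598500e-01]), 'qvel': array([-1.00754337e-03,  7.92883835e-06, -6.78341693e-04,  1.34182230e-03,
        4.23565107e-04,  1.73906683e-03]), 'tau': array([ 1.79514568e-04, -3.92092967e+01,  1.88611579e+01,  4.19060826e+00,
       -5.07949608e-04,  1.30666933e-05]), 'ee_pos': array([ 0.18818858, -0.59597791,  0.23130507]), 'tcp_rot': array([-4.78500243e-01,  3.10493378e+00, -7.20831163e-06]), 'ft_force': array([-0.51531196, -0.29084199, -0.18443485]), 'ft_torque': array([-0.05171895,  0.00282325, -0.02027554]), 'gripper_width': 0.08545028365880737} 0.0187
```

View pics/t0.png

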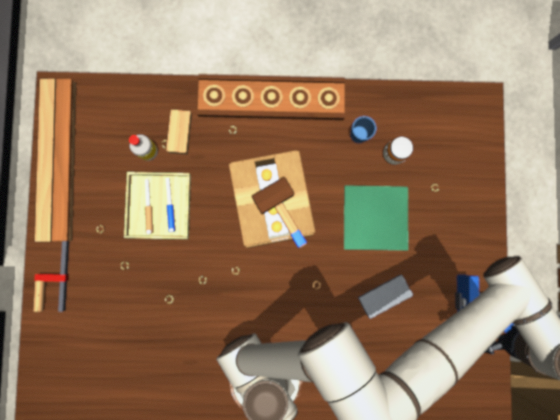

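View pics/s0.png

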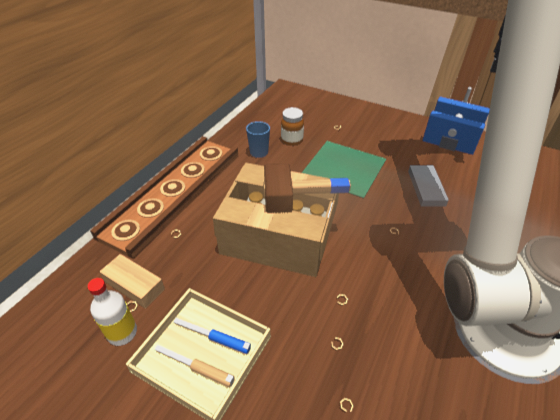

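Both pictures show the carton at about (272,198) in top, with the mallet on it (head about (273,195), handle end about (300,242)). The mat is on the -y side (about (376,217)) and the tray is on +y. Next I'll fit the poses to the masks.

```bash
cat >> h.py <<'E'
from scipy.optimize import minimize
def box(x0,x1,y0,y1,z0,z1): return np.array([[a,b,c] for a in(x0,x1) for b in(y0,y1) for c in(z0,z1)])
PARTS={'carton':[box(-.12,.12,-.103,.103,0,.124)],'mat':[box(-.1,.1,-.1,.1,0,.005)],
 'mallet':[box(-.03,.03,-.055,.055,0,.056),box(-.165,-.03,-.013,.013,.016,.04)]}
def render(p,n,q,z):
    m=np.zeros((420,560),np.uint8); c,s=np.cos(q[2]),np.sin(q[2])
    for b in PARTS[n]:
        w=np.c_[q[0]+c*b[:,0]-s*b[:,1],q[1]+s*b[:,0]+c*b[:,1],b[:,2]+z]
        pts=np.array([proj(p,X) for X in w])
        cv2.fillConvexPoly(m,cv2.convexHull(np.round(pts*16).astype(np.int32)),1,shift=4)
    return m
def fit(n,pm,q0,z):
    f=lambda q:sum(1-(r&k).sum()/(r|k).sum() for p,k in pm for r in [render(p,n,q,z)>0])
    best=min((minimize(f,np.array(q0)+d,method='Nelder-Mead',options=dict(initial_simplex=np.array(q0)+d+np.vstack([np.zeros(3),np.diag([.02,.02,.15])]))) for d in np.array([[0,0,0],[.01,-.01,.1],[-.01,.01,-.1]])),key=lambda r:r.fun)
    return best.x,best.fun
E
python3 - <<'E'
from h import *
P=[manip.snapshot('top'),manip.snapshot('side')]
def mk(p,names):
    m=np.zeros((420,560),bool)
    for n in names:
        r=manip.silhouettes(n,p)
        if r and r[0]['conf']>.3: m|=r[0]['mask']
    return m
t=P[0]; print('side proj base',proj(t,[0,0,0]))
ma=[mk(p,['mallet']) for p in P]
ca=[cv2.convexHull for p in P]
vis=[p['pixels'].copy() for p in P]
x0=ray(t,(273,196),.18); 
res={}
for n,names,q0,z in [('mallet',['mallet'],[x0[0],x0[1],.5],.124),('carton',['carton','flap_left','flap_right','mallet'],[*ray(t,(272,198),.124)[:2],.2],0),('mat',['mat'],[*ray(t,(376,217),0)[:2],0],0)]:
    ms=[mk(p,names) for p in P]
    if n=='carton': # fill hull without the mallet
        for i in (0,1):
            a=ms[i]&~ma[i]; h=cv2.convexHull(np.argwhere(a)[:,::-1].astype(np.int32)); z0=np.zeros((420,560),np.uint8); cv2.fillConvexPoly(z0,h,1); ms[i]=z0>0
    pm=list(zip(P,ms))
    for lab,sub in (('both',pm),('top',pm[:1]),('side',pm[1:])):
        q,f=fit(n,sub,q0,z); print(n,lab,np.round(q,4),round(f,3))
        if lab=='both': 
            for v,p in zip(vis,P):
                c,_=cv2.findContours(render(p,n,q,z),cv2.RETR_EXTERNAL,cv2.CHAIN_APPROX_NONE); cv2.drawContours(v,c,-1,(255,0,0),1)
a=cv2.resize(vis[0][130:270,200:430],None,fx=2.6,fy=2.6,interpolation=3); b=cv2.resize(vis[1][140:280,200:400],(a.shape[1],234*598//598),interpolation=3)
cv2.imwrite('pics/fit.png',cv2.cvtColor(np.vstack([a,b]),cv2.COLOR_RGB2BGR))
for n,z in(('finish_jar',.1),('pencil_cup',.09),('whetstone',.025)):
    for r in manip.find_in(n,P[0])[:1]: print(n,r['conf'],ray(P[0],r['box'][:2],z))
E
```

```text
side proj base [265.45928361 379.87442136]
mallet both [ 0.5485 -0.0108  0.5307] 0.265
mallet top [ 0.5476 -0.011   0.5308] 0.108
mallet side [ 0.5477 -0.0086  0.5423] 0.149
carton both [ 0.5441 -0.0057  0.2087] 0.069
carton top [ 0.5441 -0.0057  0.2102] 0.036
carton side [ 0.5422 -0.0039  0.1956] 0.027
mat both [ 0.5007 -0.3332 -0.0042] 0.194
mat top [ 0.5006 -0.3338  0.0089] 0.023
mat side [ 0.4996 -0.3339 -0.0357] 0.167
finish_jar 0.63 [ 0.69727426 -0.38135227  0.1       ]
pencil_cup 0.83 [ 0.74705748 -0.27730219  0.09      ]
whetstone 0.6 [ 0.25624314 -0.36116039  0.025     ]
```

View pics/fit.png

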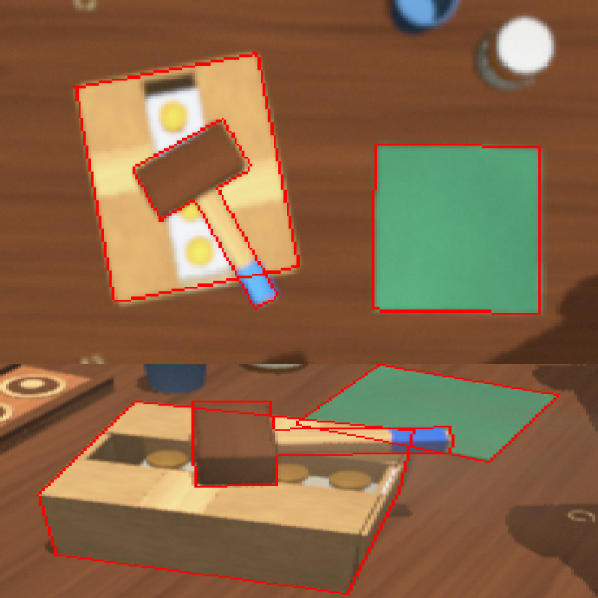

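The outlines match in both views: mallet (0.548,-0.0105, yaw 0.53), carton (0.544,-0.0055, 0.208), mat (0.5005,-0.3335, 0). I'll grasp the handle 20 mm behind the head, so first I move above it.

```bash
cat >> h.py <<'E'
def plan(xyz,ya):
    "tool shift (after turning) and turn to bring TCP to xyz with tool y along angle ya (mod pi)"
    s=manip.get_state(); M=R.from_rotvec(s['tcp_rot']).as_matrix(); a=np.arctan2(M[1,1],M[0,1])
    d=(ya-a+np.pi/2)%np.pi-np.pi/2
    M2=M@R.from_rotvec([0,0,-d]).as_matrix(); t=M2.T@(np.array(xyz)-s['ee_pos'])
    print('t',round(s['t'],2),'pos',np.round(s['ee_pos'],4),'yang',round(a,3),'F',np.round(s['ft_force'],2),'w',round(s['gripper_width'],4),'q',np.round(s['joints'],2)); print('yaw',round(-d,3),'shift',np.round(t,4))
E
python3 -c "
from h import *
plan([.505,-.036,.231],2.101)"
```

```text
t 2.25 pos [ 0.1882 -0.596   0.2313] yang 1.877 F [-0.6  -0.44 -0.  ] w 0.0856 q [-1.01  0.38  0.01  0.   -1.19 -0.26]
yaw -0.224 shift [-5.565e-01  3.229e-01  3.000e-04]
```

Emit:
apply_moves:
  commands:
    - {"yaw": -0.112}
    - {"yaw": -0.112}
    - {"tx": -0.0327, "ty": 0.019}
    - {"tx": -0.0327, "ty": 0.019}
    - {"tx": -0.0327, "ty": 0.019}
    - {"tx": -0.0327, "ty": 0.019}
    - {"tx": -0.0327, "ty": 0.019}
    - {"tx": -0.0327, "ty": 0.019}
    - {"tx": -0.0327, "ty": 0.019}
    - {"tx": -0.0327, "ty": 0.019}
    - {"tx": -0.0327, "ty": 0.019}
    - {"tx": -0.0327, "ty": 0.019}
    - {"tx": -0.0327, "ty": 0.019}
    - {"tx": -0.0327, "ty": 0.019}
    - {"tx": -0.0327, "ty": 0.019}
    - {"tx": -0.0327, "ty": 0.019}
    - {"tx": -0.0327, "ty": 0.019}
    - {"tx": -0.0327, "ty": 0.019}
    - {"tx": -0.0327, "ty": 0.019}
  grip: 1

```text
schema error: expected keys tx, ty, tz, yaw
```

```bash
python3 -c "
from h import *
plan([.505,-.036,.132],2.101)"
```

```text
t 2.25 pos [ 0.1882 -0.596   0.2313] yang 1.877 F [-0.6  -0.44 -0.  ] w 0.0856 q [-1.01  0.38  0.01  0.   -1.19 -0.26]
yaw -0.224 shift [-0.5565  0.3229  0.0993]
```

All four keys are needed in every row.

Emit:
apply_moves:
  commands:
    - {"tx": 0, "ty": 0, "tz": 0, "yaw": -0.112}
    - {"tx": 0, "ty": 0, "tz": 0, "yaw": -0.112}
    - {"tx": -0.0327, "ty": 0.019, "tz": 0, "yaw": 0}
    - {"tx": -0.0327, "ty": 0.019, "tz": 0, "yaw": 0}
    - {"tx": -0.0327, "ty": 0.019, "tz": 0, "yaw": 0}
    - {"tx": -0.0327, "ty": 0.019, "tz": 0, "yaw": 0}
    - {"tx": -0.0327, "ty": 0.019, "tz": 0, "yaw": 0}
    - {"tx": -0.0327, "ty": 0.019, "tz": 0, "yaw": 0}
    - {"tx": -0.0327, "ty": 0.019, "tz": 0, "yaw": 0}
    - {"tx": -0.0327, "ty": 0.019, "tz": 0, "yaw": 0}
    - {"tx": -0.0327, "ty": 0.019, "tz": 0, "yaw": 0}
    - {"tx": -0.0327, "ty": 0.019, "tz": 0, "yaw": 0}
    - {"tx": -0.0327, "ty": 0.019, "tz": 0, "yaw": 0}
    - {"tx": -0.0327, "ty": 0.019, "tz": 0, "yaw": 0}
    - {"tx": -0.0327, "ty": 0.019, "tz": 0, "yaw": 0}
    - {"tx": -0.0327, "ty": 0.019, "tz": 0, "yaw": 0}
    - {"tx": -0.0327, "ty": 0.019, "tz": 0, "yaw": 0}
    - {"tx": -0.0327, "ty": 0.019, "tz": 0, "yaw": 0}
    - {"tx": -0.0327, "ty": 0.019, "tz": 0, "yaw": 0}
  grip: 1

```text
t: 3.83
ee_pos: [0.5052, -0.0344, 0.2317]
tcp_rot: [-0.823, 3.031, -0.0]
ft_force: [0.7, -0.8, 0.2]
gripper_width: 0.0854
```

```bash
python3 -c "
from h import *
plan([.505,-.036,.132],2.101)"
```

```text
t 3.83 pos [ 0.5052 -0.0344  0.2317] yang 2.101 F [ 0.67 -0.79  0.21] w 0.0854 q [ 0.25  0.18 -0.28  0.   -1.11 -1.29]
yaw 0.0 shift [ 0.0011 -0.0012  0.0997]
```

Emit:
apply_moves:
  commands:
    - {"tx": 0.001, "ty": -0.001, "tz": 0.02, "yaw": 0}
    - {"tx": 0, "ty": 0, "tz": 0.02, "yaw": 0}
    - {"tx": 0, "ty": 0, "tz": 0.02, "yaw": 0}
    - {"tx": 0, "ty": 0, "tz": 0.015, "yaw": 0}
    - {"tx": 0, "ty": 0, "tz": 0.013, "yaw": 0}
    - {"tx": 0, "ty": 0, "tz": 0.012, "yaw": 0}
    - {"tx": 0, "ty": 0, "tz": 0, "yaw": 0}
    - {"tx": 0, "ty": 0, "tz": 0, "yaw": 0}
  grip: 1

```text
t: 4.5
ee_pos: [0.5042, -0.0378, 0.1312]
tcp_rot: [0.822, -3.031, 0.0]
ft_force: [-0.2, -0.1, 0.6]
gripper_width: 0.0852
```

Emit:
apply_moves:
  commands:
    - {"tx": 0, "ty": 0, "tz": 0, "yaw": 0}
    - {"tx": 0, "ty": 0, "tz": 0, "yaw": 0}
    - {"tx": 0, "ty": 0, "tz": 0, "yaw": 0}
    - {"tx": 0, "ty": 0, "tz": 0, "yaw": 0}
    - {"tx": 0, "ty": 0, "tz": 0, "yaw": 0}
    - {"tx": 0, "ty": 0, "tz": 0, "yaw": 0}
    - {"tx": 0, "ty": 0, "tz": 0, "yaw": 0}
    - {"tx": 0, "ty": 0, "tz": 0, "yaw": 0}
    - {"tx": 0, "ty": 0, "tz": 0, "yaw": 0}
    - {"tx": 0, "ty": 0, "tz": 0, "yaw": 0}
    - {"tx": 0, "ty": 0, "tz": 0, "yaw": 0}
    - {"tx": 0, "ty": 0, "tz": 0, "yaw": 0}
  grip: 0

```text
t: 5.5
ee_pos: [0.5045, -0.0376, 0.1319]
tcp_rot: [-0.823, 3.031, -0.0]
ft_force: [-1.8, 2.5, 5.5]
gripper_width: 0.0257
```

Emit:
apply_moves:
  commands:
    - {"tx": 0, "ty": 0, "tz": -0.004, "yaw": 0}
    - {"tx": 0, "ty": 0, "tz": -0.008, "yaw": 0}
    - {"tx": 0, "ty": 0, "tz": -0.01, "yaw": 0}
    - {"tx": 0, "ty": 0, "tz": -0.015, "yaw": 0}
    - {"tx": 0, "ty": 0, "tz": -0.015, "yaw": 0}
    - {"tx": 0, "ty": 0, "tz": -0.012, "yaw": 0}
    - {"tx": 0, "ty": 0, "tz": -0.006, "yaw": 0}
    - {"tx": 0, "ty": 0, "tz": 0, "yaw": 0}
  grip: 0

```text
t: 6.17
ee_pos: [0.505, -0.0376, 0.203]
tcp_rot: [-0.822, 3.029, -0.0]
ft_force: [1.0, 0.1, -3.3]
gripper_width: 0.0252
```

Run:
```python
from h import *
a=.785
# head centre on mat so that the footprint is centred
c=[np.array([[np.cos(a),-np.sin(a)],[np.sin(a),np.cos(a)]])@v for v in ([.03,.055],[.03,-.055],[-.165,.013],[-.165,-.013])]
mid=(np.min(c,0)+np.max(c,0))/2; h=np.array([.5005,-.3335])-mid; g=h-.05*np.array([np.cos(a),np.sin(a)])
print('head',h,'grasp',g); plan([*g,.2],a+np.pi/2)
s=manip.snapshot('side'); save(s,'s1.png')
```

```text
head [ 0.53340538 -0.30064445] grasp [ 0.49803597 -0.33598571]
t 6.17 pos [ 0.505  -0.0376  0.203 ] yang 2.101 F [ 1.02  0.12 -3.26] w 0.0252 q [ 0.25  0.21 -0.32  0.   -1.04 -1.29]
yaw -0.255 shift [ 0.2158 -0.2061  0.0028]
```

View pics/s1.png

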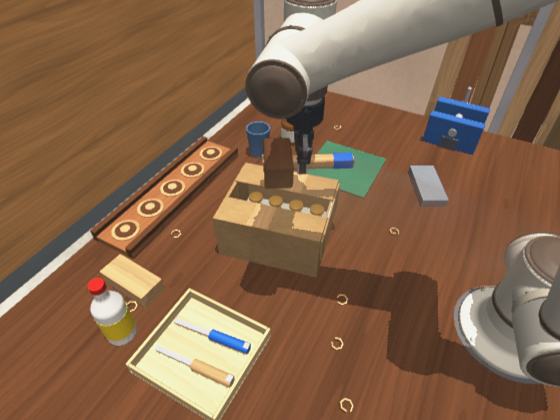

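The mallet is held level above the carton (head about (278,165)), and the slot with the knobs shows below it. I'll carry it to the mat.

Emit:
apply_moves:
  commands:
    - {"tx": 0, "ty": 0, "tz": 0, "yaw": -0.051}
    - {"tx": 0, "ty": 0, "tz": 0, "yaw": -0.051}
    - {"tx": 0, "ty": 0, "tz": 0, "yaw": -0.051}
    - {"tx": 0, "ty": 0, "tz": 0, "yaw": -0.051}
    - {"tx": 0, "ty": 0, "tz": 0, "yaw": -0.051}
    - {"tx": 0.008, "ty": -0.0075, "tz": 0, "yaw": 0}
    - {"tx": 0.016, "ty": -0.0153, "tz": 0, "yaw": 0}
    - {"tx": 0.02, "ty": -0.019, "tz": 0, "yaw": 0}
    - {"tx": 0.02, "ty": -0.019, "tz": 0, "yaw": 0}
    - {"tx": 0.02, "ty": -0.019, "tz": 0, "yaw": 0}
    - {"tx": 0.02, "ty": -0.019, "tz": 0, "yaw": 0}
    - {"tx": 0.02, "ty": -0.019, "tz": 0, "yaw": 0}
    - {"tx": 0.02, "ty": -0.019, "tz": 0, "yaw": 0}
    - {"tx": 0.02, "ty": -0.019, "tz": 0, "yaw": 0}
    - {"tx": 0.02, "ty": -0.019, "tz": 0, "yaw": 0}
    - {"tx": 0.016, "ty": -0.0155, "tz": 0, "yaw": 0}
    - {"tx": 0.01, "ty": -0.01, "tz": 0, "yaw": 0}
    - {"tx": 0.0058, "ty": -0.0058, "tz": 0, "yaw": 0}
    - {"tx": 0, "ty": 0, "tz": 0, "yaw": 0}
  grip: 0

```text
t: 7.8
ee_pos: [0.4967, -0.3372, 0.2004]
tcp_rot: [1.198, -2.903, -0.002]
ft_force: [-0.0, 0.7, -3.0]
gripper_width: 0.0254
```

```bash
python3 -c "
from h import *
plan([.498,-.336,.013],.785+np.pi/2)"
```

```text
t 7.8 pos [ 0.4967 -0.3372  0.2004] yang 2.353 F [-0.    0.73 -3.02] w 0.0254 q [-0.33  0.37 -0.1  -0.   -1.11 -0.46]
yaw -0.003 shift [-0.0019 -0.0003  0.1874]
```

Emit:
apply_moves:
  commands:
    - {"tx": 0, "ty": 0, "tz": 0.01, "yaw": 0}
    - {"tx": -0.001, "ty": 0, "tz": 0.02, "yaw": 0}
    - {"tx": 0, "ty": 0, "tz": 0.025, "yaw": 0}
    - {"tx": 0, "ty": 0, "tz": 0.025, "yaw": 0}
    - {"tx": 0, "ty": 0, "tz": 0.025, "yaw": 0}
    - {"tx": 0, "ty": 0, "tz": 0.025, "yaw": 0}
    - {"tx": 0, "ty": 0, "tz": 0.02, "yaw": 0}
    - {"tx": 0, "ty": 0, "tz": 0.013, "yaw": 0}
    - {"tx": 0, "ty": 0, "tz": 0.008, "yaw": 0}
    - {"tx": 0, "ty": 0, "tz": 0.004, "yaw": 0}
    - {"tx": 0, "ty": 0, "tz": 0.003, "yaw": 0}
    - {"tx": 0, "ty": 0, "tz": 0.003, "yaw": 0}
    - {"tx": 0, "ty": 0, "tz": 0.002, "yaw": 0}
    - {"tx": 0, "ty": 0, "tz": 0, "yaw": 0}
    - {"tx": 0, "ty": 0, "tz": 0, "yaw": 0}
  grip: 0

```text
t: 9.05
ee_pos: [0.4982, -0.3354, 0.0189]
tcp_rot: [-1.201, 2.902, -0.001]
ft_force: [0.8, 0.3, -3.1]
gripper_width: 0.025
```

Emit:
apply_moves:
  commands:
    - {"tx": 0, "ty": 0, "tz": 0.0015, "yaw": 0}
    - {"tx": 0, "ty": 0, "tz": 0.0015, "yaw": 0}
    - {"tx": 0, "ty": 0, "tz": 0.001, "yaw": 0}
    - {"tx": 0, "ty": 0, "tz": 0, "yaw": 0}
    - {"tx": 0, "ty": 0, "tz": 0, "yaw": 0}
  grip: 0

```text
t: 9.47
ee_pos: [0.4979, -0.3353, 0.0142]
tcp_rot: [1.201, -2.903, -0.0]
ft_force: [1.7, -0.1, -3.1]
gripper_width: 0.0251
```

Emit:
apply_moves:
  commands:
    - {"tx": 0, "ty": 0, "tz": 0.001, "yaw": 0}
    - {"tx": 0, "ty": 0, "tz": 0.001, "yaw": 0}
    - {"tx": 0, "ty": 0, "tz": 0, "yaw": 0}
  grip: 0

```text
t: 9.72
ee_pos: [0.4981, -0.3354, 0.0131]
tcp_rot: [-1.202, 2.903, -0.001]
ft_force: [-1.8, 0.8, 2.7]
gripper_width: 0.0251
```

Contact: the weight is off the wrist (-3.1 N to +2.7 N). I'll release and rise.

Emit:
apply_moves:
  commands:
    - {"tx": 0, "ty": 0, "tz": 0, "yaw": 0}
    - {"tx": 0, "ty": 0, "tz": 0, "yaw": 0}
    - {"tx": 0, "ty": 0, "tz": 0, "yaw": 0}
    - {"tx": 0, "ty": 0, "tz": 0, "yaw": 0}
    - {"tx": 0, "ty": 0, "tz": 0, "yaw": 0}
    - {"tx": 0, "ty": 0, "tz": 0, "yaw": 0}
    - {"tx": 0, "ty": 0, "tz": 0, "yaw": 0}
    - {"tx": 0, "ty": 0, "tz": -0.01, "yaw": 0}
    - {"tx": 0, "ty": 0, "tz": -0.02, "yaw": 0}
    - {"tx": 0, "ty": 0, "tz": -0.03, "yaw": 0}
    - {"tx": 0, "ty": 0, "tz": -0.04, "yaw": 0}
    - {"tx": 0, "ty": 0, "tz": -0.04, "yaw": 0}
    - {"tx": 0, "ty": 0, "tz": -0.04, "yaw": 0}
    - {"tx": 0, "ty": 0, "tz": -0.02, "yaw": 0}
    - {"tx": 0, "ty": 0, "tz": 0, "yaw": 0}
  grip: 1

```text
t: 10.97
ee_pos: [0.5006, -0.3368, 0.2201]
tcp_rot: [-1.199, 2.894, -0.016]
ft_force: [0.7, 0.2, 0.8]
gripper_width: 0.0856
```

Run:
```python
from h import *
t=manip.snapshot('top'); s=manip.snapshot('side')
a=cv2.resize(t['pixels'][110:310,190:440],None,fx=2.2,fy=2.2); b=s['pixels'][100:300,180:480]
im=np.zeros((440,860,3),np.uint8)[:,:800]; im[:440,:550]=a[:440]; im[:200,550:800]=b[:,:250]
cv2.imwrite('pics/p2.png',cv2.cvtColor(im,cv2.COLOR_RGB2BGR))
plan([.544,-.0055,.19],.208+np.pi/2)
plan([.544,-.0055,.19],.208)
```

```text
t 11.07 pos [ 0.498  -0.3352  0.2139] yang 2.355 F [-0.06  0.7  -0.36] w 0.0856 q [-0.32  0.35 -0.08 -0.   -1.13 -0.46]
yaw 0.577 shift [-0.113   0.3131  0.0239]
t 11.07 pos [ 0.498  -0.3352  0.2139] yang 2.355 F [-0.06  0.7  -0.36] w 0.0856 q [-0.32  0.35 -0.08 -0.   -1.13 -0.46]
yaw -0.994 shift [-0.3131 -0.113   0.0239]
```

View pics/p2.png

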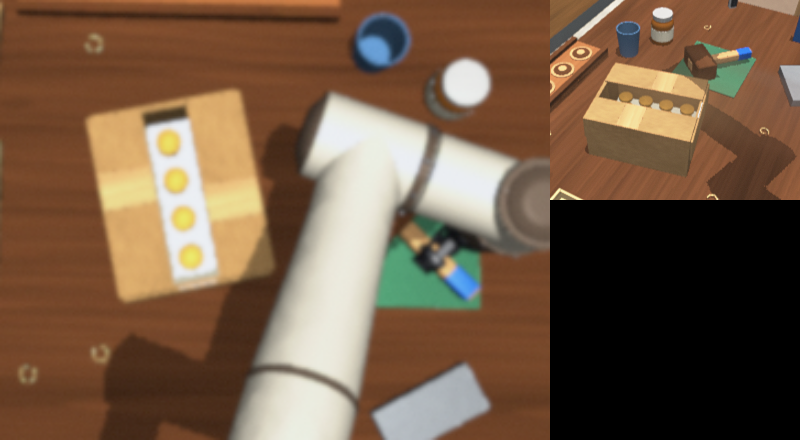

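The mallet lies flat on the mat with the handle end at about (468,285) and the head towards the carton. Now I'll shut the gripper and go over the slot with the jaw axis along the slot.

Emit:
apply_moves:
  commands:
    - {"tx": 0, "ty": 0, "tz": 0, "yaw": -0.1243}
    - {"tx": 0, "ty": 0, "tz": 0, "yaw": -0.1243}
    - {"tx": 0, "ty": 0, "tz": 0, "yaw": -0.1243}
    - {"tx": 0, "ty": 0, "tz": 0, "yaw": -0.1243}
    - {"tx": 0, "ty": 0, "tz": 0, "yaw": -0.1243}
    - {"tx": 0, "ty": 0, "tz": 0, "yaw": -0.1243}
    - {"tx": 0, "ty": 0, "tz": 0, "yaw": -0.1243}
    - {"tx": 0, "ty": 0, "tz": 0, "yaw": -0.1243}
    - {"tx": -0.0313, "ty": -0.0113, "tz": 0.002, "yaw": 0}
    - {"tx": -0.0313, "ty": -0.0113, "tz": 0.002, "yaw": 0}
    - {"tx": -0.0313, "ty": -0.0113, "tz": 0.002, "yaw": 0}
    - {"tx": -0.0313, "ty": -0.0113, "tz": 0.002, "yaw": 0}
    - {"tx": -0.0313, "ty": -0.0113, "tz": 0.002, "yaw": 0}
    - {"tx": -0.0313, "ty": -0.0113, "tz": 0.002, "yaw": 0}
    - {"tx": -0.0313, "ty": -0.0113, "tz": 0.002, "yaw": 0}
    - {"tx": -0.0313, "ty": -0.0113, "tz": 0.002, "yaw": 0}
    - {"tx": -0.0313, "ty": -0.0113, "tz": 0.002, "yaw": 0}
    - {"tx": -0.0313, "ty": -0.0113, "tz": 0.002, "yaw": 0}
  grip: 0

```text
t: 12.57
ee_pos: [0.5425, -0.0043, 0.1905]
tcp_rot: [2.438, -1.977, -0.004]
ft_force: [1.1, -0.7, 0.3]
gripper_width: 0.0003
```

```bash
python3 -c "
from h import *
plan([.544,-.0055,.1],.208)
s=manip.get_state();print(R.from_rotvec(s['tcp_rot']).as_matrix().round(2))"
```

```text
t 12.57 pos [ 0.5425 -0.0043  0.1905] yang -2.933 F [ 1.12 -0.75  0.31] w 0.0003 q [ 0.29  0.28 -0.25 -0.   -1.04 -0.08]
yaw 0.0 shift [ 0.0015 -0.0016  0.0905]
[[ 0.21 -0.98 -0.  ]
 [-0.98 -0.21 -0.  ]
 [-0.    0.   -1.  ]]
```

Emit:
apply_moves:
  commands:
    - {"tx": 0.0015, "ty": -0.0016, "tz": 0.02, "yaw": 0}
    - {"tx": 0, "ty": 0, "tz": 0.025, "yaw": 0}
    - {"tx": 0, "ty": 0, "tz": 0.025, "yaw": 0}
    - {"tx": 0, "ty": 0, "tz": 0.02, "yaw": 0}
    - {"tx": -0.008, "ty": 0, "tz": 0, "yaw": 0}
    - {"tx": -0.008, "ty": 0, "tz": 0, "yaw": 0}
    - {"tx": 0, "ty": 0, "tz": 0, "yaw": 0}
    - {"tx": 0, "ty": 0, "tz": 0, "yaw": 0}
  grip: 0

```text
t: 13.23
ee_pos: [0.5431, 0.0096, 0.1036]
tcp_rot: [-2.44, 1.975, -0.002]
ft_force: [-0.3, 0.1, -0.1]
gripper_width: -0.0004
```

Emit:
apply_moves:
  commands:
    - {"tx": -0.001, "ty": 0, "tz": 0, "yaw": 0}
    - {"tx": -0.001, "ty": 0, "tz": 0, "yaw": 0}
    - {"tx": 0, "ty": 0, "tz": 0, "yaw": 0}

```text
t: 13.48
ee_pos: [0.5422, 0.0109, 0.1031]
tcp_rot: [-2.439, 1.978, -0.001]
ft_force: [-0.5, -0.3, -0.7]
gripper_width: -0.0004
```

Emit:
apply_moves:
  commands:
    - {"tx": -0.001, "ty": 0, "tz": 0, "yaw": 0}
    - {"tx": -0.001, "ty": 0, "tz": 0, "yaw": 0}
    - {"tx": 0, "ty": 0, "tz": 0, "yaw": 0}

```text
t: 13.73
ee_pos: [0.5416, 0.0124, 0.1026]
tcp_rot: [2.44, -1.978, 0.001]
ft_force: [-0.9, -1.8, 0.7]
gripper_width: 0.0002
```

Emit:
apply_moves:
  commands:
    - {"tx": -0.001, "ty": 0, "tz": 0, "yaw": 0}
    - {"tx": 0, "ty": 0, "tz": 0, "yaw": 0}

```text
t: 13.9
ee_pos: [0.5416, 0.0125, 0.1026]
tcp_rot: [2.44, -1.977, 0.002]
ft_force: [1.3, -6.3, 1.0]
gripper_width: -0.0002
```

Emit:
apply_moves:
  commands:
    - {"tx": -0.001, "ty": 0, "tz": 0, "yaw": 0}
    - {"tx": 0, "ty": 0, "tz": 0, "yaw": 0}

```text
t: 14.07
ee_pos: [0.5415, 0.0126, 0.1027]
tcp_rot: [2.439, -1.977, 0.003]
ft_force: [3.0, -10.9, 1.4]
gripper_width: -0.0002
```

Emit:
apply_moves:
  commands:
    - {"tx": 0, "ty": 0, "tz": -0.002, "yaw": 0}
    - {"tx": -0.0003, "ty": 0, "tz": -0.003, "yaw": 0}
    - {"tx": -0.0004, "ty": 0, "tz": -0.003, "yaw": 0}
    - {"tx": -0.0005, "ty": 0, "tz": -0.003, "yaw": 0}
    - {"tx": 0, "ty": 0, "tz": 0, "yaw": 0}

```text
t: 14.48
ee_pos: [0.5413, 0.0138, 0.1143]
tcp_rot: [2.439, -1.977, 0.004]
ft_force: [2.5, -10.0, 1.7]
gripper_width: -0.0
```

Run:
```python
from h import *
s=manip.snapshot('side'); cv2.imwrite('pics/p3.png',cv2.cvtColor(cv2.resize(s['pixels'][140:280,190:370],None,fx=3.5,fy=3.5,interpolation=2),cv2.COLOR_RGB2BGR))
plan([.544,-.0055,.1],.208)
```

```text
t 14.53 pos [0.5413 0.0137 0.1142] yang -2.933 F [  2.68 -10.03   2.4 ] w 0.0004 q [ 0.33  0.36 -0.36  0.   -0.85 -0.12]
yaw 0.0 shift [0.0193 0.0013 0.0142]
```

View pics/p3.png

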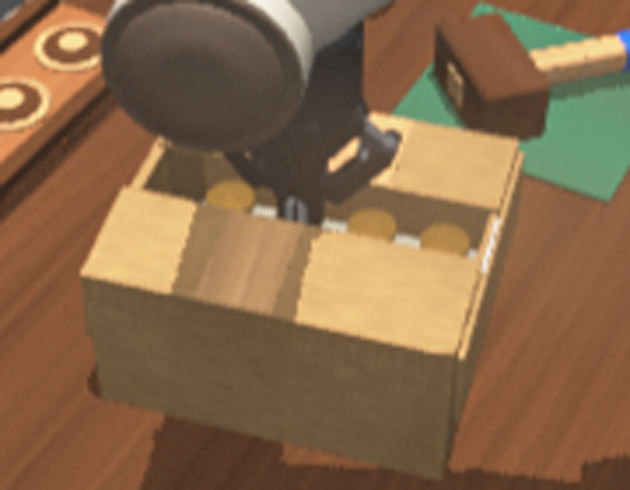

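The tool rose 11.5 mm and moved 1.2 mm outward at a steady ~10 N, and the flap's free edge followed it up by friction. I'll continue along the hinge arc.

Emit:
apply_moves:
  commands:
    - {"tx": -0.0006, "ty": 0, "tz": -0.0036, "yaw": 0}
    - {"tx": -0.0009, "ty": 0, "tz": -0.0037, "yaw": 0}
    - {"tx": -0.0011, "ty": 0, "tz": -0.0035, "yaw": 0}
    - {"tx": -0.0012, "ty": 0, "tz": -0.0034, "yaw": 0}
    - {"tx": 0, "ty": 0, "tz": 0, "yaw": 0}

```text
t: 14.95
ee_pos: [0.5405, 0.0178, 0.1289]
tcp_rot: [2.44, -1.977, 0.004]
ft_force: [0.6, -8.0, 3.8]
gripper_width: 0.0003
```

Run:
```python
from h import *
plan([.544,-.0055,.1],.208)
```

```text
t 14.95 pos [0.5405 0.0178 0.1289] yang -2.933 F [ 0.59 -8.    3.79] w 0.0003 q [ 0.33  0.34 -0.34  0.   -0.89 -0.13]
yaw 0.001 shift [0.0234 0.0014 0.0289]
```

Emit:
apply_moves:
  commands:
    - {"tx": -0.0014, "ty": 0, "tz": -0.0034, "yaw": 0}
    - {"tx": -0.0016, "ty": 0, "tz": -0.0033, "yaw": 0}
    - {"tx": -0.0017, "ty": 0, "tz": -0.0032, "yaw": 0}
    - {"tx": -0.0019, "ty": 0, "tz": -0.0031, "yaw": 0}
    - {"tx": -0.0021, "ty": 0, "tz": -0.003, "yaw": 0}
    - {"tx": -0.0022, "ty": 0, "tz": -0.0029, "yaw": 0}
    - {"tx": -0.0023, "ty": 0, "tz": -0.0028, "yaw": 0}
    - {"tx": -0.0025, "ty": 0, "tz": -0.0027, "yaw": 0}
    - {"tx": 0, "ty": 0, "tz": 0, "yaw": 0}

```text
t: 15.7
ee_pos: [0.5374, 0.0345, 0.1532]
tcp_rot: [-2.44, 1.978, -0.003]
ft_force: [-0.1, -3.0, 3.0]
gripper_width: -0.0001
```

Run:
```python
from h import *
plan([.544,-.0055,.1],.208)
s=manip.snapshot('side'); cv2.imwrite('pics/p4.png',cv2.cvtColor(cv2.resize(s['pixels'][120:280,190:370],None,fx=3,fy=3,interpolation=2),cv2.COLOR_RGB2BGR))
```

```text
t 15.7 pos [0.5374 0.0345 0.1532] yang -2.933 F [-0.11 -2.99  2.95] w -0.0001 q [ 0.37  0.31 -0.32  0.   -0.94 -0.16]
yaw 0.001 shift [0.0404 0.0019 0.0532]
```

View pics/p4.png

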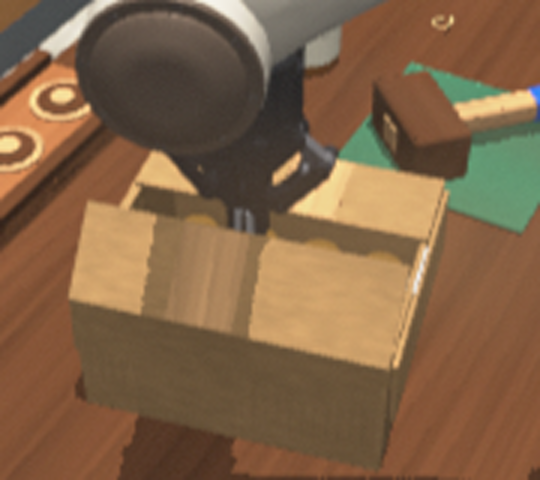

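The left flap is up at about 45°. I'll carry it on past upright.

Emit:
apply_moves:
  commands:
    - {"tx": -0.0042, "ty": 0, "tz": -0.0041, "yaw": 0}
    - {"tx": -0.0045, "ty": 0, "tz": -0.0037, "yaw": 0}
    - {"tx": -0.0048, "ty": 0, "tz": -0.0033, "yaw": 0}
    - {"tx": -0.005, "ty": 0, "tz": -0.003, "yaw": 0}
    - {"tx": -0.0053, "ty": 0, "tz": -0.0025, "yaw": 0}
    - {"tx": -0.0054, "ty": 0, "tz": -0.0021, "yaw": 0}
    - {"tx": -0.0056, "ty": 0, "tz": -0.0017, "yaw": 0}
    - {"tx": -0.0057, "ty": 0, "tz": -0.0012, "yaw": 0}
    - {"tx": -0.0058, "ty": 0, "tz": -0.0008, "yaw": 0}
    - {"tx": -0.0058, "ty": 0, "tz": 0, "yaw": 0}
    - {"tx": 0, "ty": 0, "tz": 0, "yaw": 0}

```text
t: 16.67
ee_pos: [0.5259, 0.087, 0.1743]
tcp_rot: [-2.441, 1.977, 0.0]
ft_force: [-0.3, 0.3, 0.1]
gripper_width: -0.0001
```

Run:
```python
from h import *
plan([.544,-.0055,.1],.208)
```

```text
t 16.67 pos [0.5259 0.087  0.1743] yang -2.932 F [-0.27  0.31  0.1 ] w -0.0001 q [ 0.47  0.28 -0.3  -0.   -0.99 -0.26]
yaw 0.001 shift [0.0942 0.0014 0.0743]
```

Emit:
apply_moves:
  commands:
    - {"tx": -0.004, "ty": 0, "tz": 0.0025, "yaw": 0}
    - {"tx": -0.004, "ty": 0, "tz": 0.0025, "yaw": 0}
    - {"tx": -0.004, "ty": 0, "tz": 0.0025, "yaw": 0}
    - {"tx": -0.004, "ty": 0, "tz": 0.0025, "yaw": 0}
    - {"tx": -0.004, "ty": 0, "tz": 0.0025, "yaw": 0}
    - {"tx": -0.004, "ty": 0, "tz": 0.0025, "yaw": 0}
    - {"tx": -0.004, "ty": 0, "tz": 0.0025, "yaw": 0}
    - {"tx": -0.004, "ty": 0, "tz": 0.0025, "yaw": 0}
    - {"tx": -0.004, "ty": 0, "tz": 0.0025, "yaw": 0}
    - {"tx": -0.004, "ty": 0, "tz": 0.0025, "yaw": 0}
    - {"tx": 0, "ty": 0, "tz": 0, "yaw": 0}

```text
t: 17.58
ee_pos: [0.5173, 0.1257, 0.1487]
tcp_rot: [2.441, -1.977, -0.001]
ft_force: [0.7, -0.2, -0.6]
gripper_width: -0.0
```

Run:
```python
from h import *
plan([.544,-.0055,.1],.208)
s=manip.snapshot('side'); cv2.imwrite('pics/p5.png',cv2.cvtColor(cv2.resize(s['pixels'][120:280,190:370],None,fx=3,fy=3,interpolation=2),cv2.COLOR_RGB2BGR))
```

```text
t 17.58 pos [0.5173 0.1257 0.1487] yang -2.933 F [ 0.73 -0.24 -0.58] w -0.0 q [ 0.54  0.31 -0.34 -0.   -0.93 -0.33]
yaw 0.001 shift [0.1339 0.001  0.0487]
```

View pics/p5.png

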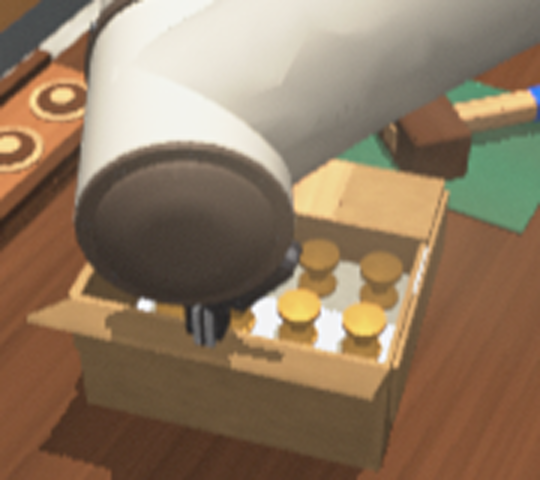

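The left flap is folded well out (about 2.5 rad) and the knobs show at about (240-380,260-330). Next is the right flap.

Emit:
apply_moves:
  commands:
    - {"tx": 0.005, "ty": 0, "tz": -0.025, "yaw": 0}
    - {"tx": 0.015, "ty": 0, "tz": -0.02, "yaw": 0}
    - {"tx": 0.025, "ty": 0, "tz": 0, "yaw": 0}
    - {"tx": 0.03, "ty": 0, "tz": 0, "yaw": 0}
    - {"tx": 0.03, "ty": 0, "tz": 0, "yaw": 0}
    - {"tx": 0.02, "ty": 0, "tz": 0, "yaw": 0}
    - {"tx": 0.01, "ty": 0.001, "tz": 0, "yaw": 0}
    - {"tx": 0, "ty": 0, "tz": 0.02, "yaw": 0}
    - {"tx": 0, "ty": 0, "tz": 0.025, "yaw": 0}
    - {"tx": 0, "ty": 0, "tz": 0.025, "yaw": 0}
    - {"tx": 0, "ty": 0, "tz": 0.02, "yaw": 0}
    - {"tx": 0.008, "ty": 0, "tz": 0, "yaw": 0}
    - {"tx": 0.006, "ty": 0, "tz": 0, "yaw": 0}
    - {"tx": 0, "ty": 0, "tz": 0, "yaw": 0}
    - {"tx": 0, "ty": 0, "tz": 0, "yaw": 0}

```text
t: 18.88
ee_pos: [0.5489, -0.0211, 0.106]
tcp_rot: [-2.438, 1.977, -0.004]
ft_force: [0.4, -0.3, 0.3]
gripper_width: -0.0002
```

Run:
```python
from h import *
plan([.544,-.0055,.1],.208)
```

```text
t 18.88 pos [ 0.5489 -0.0211  0.106 ] yang -2.934 F [ 0.42 -0.26  0.34] w -0.0002 q [ 0.26  0.38 -0.35  0.   -0.84 -0.05]
yaw -0.0 shift [-0.0163  0.0016  0.006 ]
```

Emit:
apply_moves:
  commands:
    - {"tx": 0.001, "ty": 0, "tz": 0.002, "yaw": 0}
    - {"tx": 0.001, "ty": 0, "tz": 0.001, "yaw": 0}
    - {"tx": 0, "ty": 0, "tz": 0, "yaw": 0}

```text
t: 19.13
ee_pos: [0.5481, -0.0229, 0.1017]
tcp_rot: [-2.44, 1.978, -0.001]
ft_force: [0.1, -0.5, 0.3]
gripper_width: -0.0001
```

Emit:
apply_moves:
  commands:
    - {"tx": 0.001, "ty": 0, "tz": 0, "yaw": 0}
    - {"tx": 0, "ty": 0, "tz": 0, "yaw": 0}

```text
t: 19.3
ee_pos: [0.5483, -0.0239, 0.1015]
tcp_rot: [-2.44, 1.978, -0.0]
ft_force: [-0.5, -0.2, 0.1]
gripper_width: -0.0
```

Emit:
apply_moves:
  commands:
    - {"tx": 0.001, "ty": 0, "tz": 0, "yaw": 0}
    - {"tx": 0, "ty": 0, "tz": 0, "yaw": 0}

```text
t: 19.47
ee_pos: [0.5485, -0.0249, 0.1014]
tcp_rot: [-2.44, 1.978, -0.0]
ft_force: [-0.4, -0.5, -0.2]
gripper_width: -0.0005
```

Emit:
apply_moves:
  commands:
    - {"tx": 0.001, "ty": 0, "tz": 0, "yaw": 0}
    - {"tx": 0, "ty": 0, "tz": 0, "yaw": 0}

```text
t: 19.63
ee_pos: [0.5485, -0.0251, 0.1013]
tcp_rot: [-2.44, 1.978, 0.001]
ft_force: [-1.3, 4.0, 0.5]
gripper_width: -0.0002
```

Emit:
apply_moves:
  commands:
    - {"tx": 0.0015, "ty": 0, "tz": 0, "yaw": 0}
    - {"tx": 0, "ty": 0, "tz": 0, "yaw": 0}

```text
t: 19.8
ee_pos: [0.5486, -0.0253, 0.1013]
tcp_rot: [-2.438, 1.977, 0.003]
ft_force: [-3.1, 10.5, 1.6]
gripper_width: -0.0001
```

Emit:
apply_moves:
  commands:
    - {"tx": 0, "ty": 0, "tz": -0.002, "yaw": 0}
    - {"tx": 0.0003, "ty": 0, "tz": -0.003, "yaw": 0}
    - {"tx": 0.0004, "ty": 0, "tz": -0.003, "yaw": 0}
    - {"tx": 0.0005, "ty": 0, "tz": -0.003, "yaw": 0}
    - {"tx": 0, "ty": 0, "tz": 0, "yaw": 0}

```text
t: 20.22
ee_pos: [0.5488, -0.0264, 0.1125]
tcp_rot: [-2.439, 1.977, 0.003]
ft_force: [-3.0, 10.4, 2.5]
gripper_width: 0.0002
```

Run:
```python
from h import *
plan([.544,-.0055,.1],.208)
```

```text
t 20.22 pos [ 0.5488 -0.0264  0.1125] yang -2.933 F [-2.98 10.42  2.54] w 0.0002 q [ 0.25  0.37 -0.34 -0.   -0.86 -0.03]
yaw 0.0 shift [-0.0214  0.0004  0.0126]
```

It follows the same way: 1.2 mm outward at a constant 10 N. I'll continue the arc.

Emit:
apply_moves:
  commands:
    - {"tx": 0.0006, "ty": 0, "tz": -0.0036, "yaw": 0}
    - {"tx": 0.0009, "ty": 0, "tz": -0.0037, "yaw": 0}
    - {"tx": 0.0011, "ty": 0, "tz": -0.0035, "yaw": 0}
    - {"tx": 0.0012, "ty": 0, "tz": -0.0034, "yaw": 0}
    - {"tx": 0, "ty": 0, "tz": 0, "yaw": 0}

```text
t: 20.63
ee_pos: [0.5497, -0.0304, 0.1272]
tcp_rot: [-2.439, 1.977, 0.002]
ft_force: [-3.3, 8.6, 4.1]
gripper_width: 0.0002
```

Emit:
apply_moves:
  commands:
    - {"tx": 0.0014, "ty": 0, "tz": -0.0034, "yaw": 0}
    - {"tx": 0.0016, "ty": 0, "tz": -0.0033, "yaw": 0}
    - {"tx": 0.0017, "ty": 0, "tz": -0.0032, "yaw": 0}
    - {"tx": 0.0019, "ty": 0, "tz": -0.0031, "yaw": 0}
    - {"tx": 0.0021, "ty": 0, "tz": -0.003, "yaw": 0}
    - {"tx": 0.0022, "ty": 0, "tz": -0.0029, "yaw": 0}
    - {"tx": 0.0023, "ty": 0, "tz": -0.0028, "yaw": 0}
    - {"tx": 0.0025, "ty": 0, "tz": -0.0027, "yaw": 0}
    - {"tx": 0, "ty": 0, "tz": 0, "yaw": 0}

```text
t: 21.38
ee_pos: [0.5537, -0.0472, 0.152]
tcp_rot: [-2.44, 1.977, -0.002]
ft_force: [-0.2, 3.2, 2.1]
gripper_width: 0.0001
```

Run:
```python
from h import *
plan([.544,-.0055,.1],.208)
```

```text
t 21.38 pos [ 0.5537 -0.0472  0.152 ] yang -2.933 F [-0.23  3.17  2.08] w 0.0001 q [ 0.21  0.34 -0.28 -0.   -0.95  0.  ]
yaw 0.001 shift [-0.0428  0.001   0.052 ]
```

Still in contact (3.2 N), matching the left flap at the same stage. Next: past upright, then outwards and down.

Emit:
apply_moves:
  commands:
    - {"tx": 0.0042, "ty": 0, "tz": -0.0041, "yaw": 0}
    - {"tx": 0.0045, "ty": 0, "tz": -0.0037, "yaw": 0}
    - {"tx": 0.0048, "ty": 0, "tz": -0.0033, "yaw": 0}
    - {"tx": 0.005, "ty": 0, "tz": -0.003, "yaw": 0}
    - {"tx": 0.0053, "ty": 0, "tz": -0.0025, "yaw": 0}
    - {"tx": 0.0054, "ty": 0, "tz": -0.0021, "yaw": 0}
    - {"tx": 0.0056, "ty": 0, "tz": -0.0017, "yaw": 0}
    - {"tx": 0.0057, "ty": 0, "tz": -0.0012, "yaw": 0}
    - {"tx": 0.0058, "ty": 0, "tz": -0.0008, "yaw": 0}
    - {"tx": 0.0058, "ty": 0, "tz": 0, "yaw": 0}
    - {"tx": 0, "ty": 0, "tz": 0, "yaw": 0}

```text
t: 22.3
ee_pos: [0.5641, -0.0996, 0.1732]
tcp_rot: [2.439, -1.979, 0.0]
ft_force: [-0.7, -0.2, -0.0]
gripper_width: -0.0001
```

Emit:
apply_moves:
  commands:
    - {"tx": 0.004, "ty": 0, "tz": 0.0025, "yaw": 0}
    - {"tx": 0.004, "ty": 0, "tz": 0.0025, "yaw": 0}
    - {"tx": 0.004, "ty": 0, "tz": 0.0025, "yaw": 0}
    - {"tx": 0.004, "ty": 0, "tz": 0.0025, "yaw": 0}
    - {"tx": 0.004, "ty": 0, "tz": 0.0025, "yaw": 0}
    - {"tx": 0.004, "ty": 0, "tz": 0.0025, "yaw": 0}
    - {"tx": 0.004, "ty": 0, "tz": 0.0025, "yaw": 0}
    - {"tx": 0.004, "ty": 0, "tz": 0.0025, "yaw": 0}
    - {"tx": 0.004, "ty": 0, "tz": 0.0025, "yaw": 0}
    - {"tx": 0.004, "ty": 0, "tz": 0.0025, "yaw": 0}
    - {"tx": 0, "ty": 0, "tz": 0, "yaw": 0}

```text
t: 23.22
ee_pos: [0.572, -0.1384, 0.1475]
tcp_rot: [2.439, -1.979, -0.001]
ft_force: [-1.0, 0.8, -0.6]
gripper_width: 0.0003
```

Run:
```python
from h import *
plan([.544,-.0055,.1],.208)
```

```text
t 23.22 pos [ 0.572  -0.1384  0.1475] yang -2.934 F [-0.98  0.84 -0.57] w 0.0003 q [ 0.04  0.4  -0.2   0.   -0.98  0.17]
yaw -0.0 shift [-1.358e-01 -1.000e-04  4.750e-02]
```

Emit:
apply_moves:
  commands:
    - {"tx": -0.002, "ty": 0, "tz": -0.015, "yaw": 0}
    - {"tx": 0, "ty": 0, "tz": -0.025, "yaw": 0}
    - {"tx": 0, "ty": 0, "tz": -0.025, "yaw": 0}
    - {"tx": 0, "ty": 0, "tz": -0.02, "yaw": 0}
    - {"tx": 0.023, "ty": 0.029, "tz": 0, "yaw": 0}
    - {"tx": 0.023, "ty": 0.029, "tz": 0, "yaw": 0}
    - {"tx": 0.023, "ty": 0.029, "tz": 0, "yaw": 0}
    - {"tx": 0.023, "ty": 0.029, "tz": 0, "yaw": 0}
    - {"tx": 0.023, "ty": 0.029, "tz": 0, "yaw": 0}
    - {"tx": 0.023, "ty": 0.029, "tz": 0, "yaw": 0}
    - {"tx": 0.023, "ty": 0.029, "tz": 0, "yaw": 0}
    - {"tx": 0.023, "ty": 0.029, "tz": 0, "yaw": 0}
    - {"tx": 0.023, "ty": 0.029, "tz": 0, "yaw": 0}
    - {"tx": 0.023, "ty": 0.029, "tz": 0, "yaw": 0}
    - {"tx": 0.023, "ty": 0.029, "tz": 0, "yaw": 0}
    - {"tx": 0.023, "ty": 0.029, "tz": 0, "yaw": 0}
    - {"tx": 0.023, "ty": 0.029, "tz": 0, "yaw": 0}
    - {"tx": 0.023, "ty": 0.029, "tz": 0, "yaw": 0}
    - {"tx": 0.01, "ty": 0.012, "tz": 0, "yaw": 0}
    - {"tx": 0, "ty": 0, "tz": 0, "yaw": 0}

```text
t: 24.88
ee_pos: [0.2291, -0.5493, 0.2328]
tcp_rot: [2.436, -1.983, -0.001]
ft_force: [0.3, 0.1, 0.1]
gripper_width: -0.0004
```

Run:
```python
from h import *
t=manip.snapshot('top'); s=manip.snapshot('side')
a=cv2.resize(t['pixels'][110:320,120:440],(640,420)); b=s['pixels'][90:390,90:480]; 
im=np.zeros((600,800,3),np.uint8); im[:300,:457]=cv2.resize(a,(457,300)); im[300:,:390]=b; 
c=cv2.resize(s['pixels'][130:280,190:370],(360,300),interpolation=2); im[300:,400:760]=c; d=cv2.resize(t['pixels'][140:260,310:440],(325,300),interpolation=2); im[:300,465:790]=d
cv2.imwrite('pics/fin.png',cv2.cvtColor(im,cv2.COLOR_RGB2BGR))
r=manip.silhouettes('mallet',t); m=[(t,r[0]['mask'])]; print(r[0]['conf'],fit('mallet',m,[.533,-.30,.785],.005))
# flap angles from where edge corners project (top view): predicted edge corners for angles
for sg in(1,-1):
    for th in(2.3,2.5,2.7):
        o=[]
        for x in(-.12,.12):
            y=sg*(.103-.073*np.cos(th)); z=.12+.073*np.sin(th); cc,ss=np.cos(.208),np.sin(.208)
            X=[.544+cc*x-ss*y,-.0055+ss*x+cc*y,z]; o+=[np.round(proj(t,X)),np.round(proj(s,X))]
        print(sg,th,o)
for n in('flap_left','flap_right'):
    for p in(t,s):
        for r in manip.silhouettes(n,p)[:1]: print(n,r['conf'],np.round(cv2.boxPoints(cv2.minAreaRect(np.argwhere(r['mask'])[:,::-1].astype(np.float32)))).tolist())
for n in ['glue','finish_jar','pencil_cup','offcut','whetstone']:
    for r in manip.find_in(n,t)[:1]: print(n,round(r['conf'],2),np.round(r['box']))
plan([.544,0,.1],.208)
```

```text
0.59 (array([ 0.53466244, -0.29553182,  0.81200318]), np.float64(0.17732115677321159))
1 2.3 [array([225., 248.]), array([316., 243.]), array([210., 163.]), array([200., 217.])]
1 2.5 [array([222., 249.]), array([314., 250.]), array([207., 165.]), array([199., 224.])]
1 2.7 [array([220., 249.]), array([313., 257.]), array([205., 166.]), array([198., 231.])]
-1 2.3 [array([333., 228.]), array([344., 151.]), array([316., 144.]), array([250., 135.])]
-1 2.5 [array([336., 227.]), array([344., 152.]), array([319., 144.]), array([252., 136.])]
-1 2.7 [array([338., 227.]), array([344., 155.]), array([321., 144.]), array([253., 139.])]
flap_left 0.58 [[206.0, 165.0], [230.0, 161.0], [244.0, 245.0], [220.0, 249.0]]
flap_right 0.77 [[297.0, 150.0], [321.0, 145.0], [338.0, 227.0], [314.0, 232.0]]
flap_right 0.89 [[244.0, 165.0], [249.0, 137.0], [344.0, 153.0], [339.0, 181.0]]
glue 0.7 [142. 148.  32.  25.]
finish_jar 0.74 [397. 151.  27.  30.]
pencil_cup 0.84 [362. 129.  26.  26.]
offcut 0.71 [178. 132.  28.  47.]
whetstone 0.57 [385. 295.  54.  44.]
t 25.48 pos [ 0.232  -0.5467  0.2335] yang -2.932 F [-0.26  0.15 -0.22] w -0.0003 q [-0.9   0.33 -0.07 -0.   -1.17  1.11]
yaw 0.001 shift [-0.4705 -0.4182  0.1334]
```

View pics/fin.png

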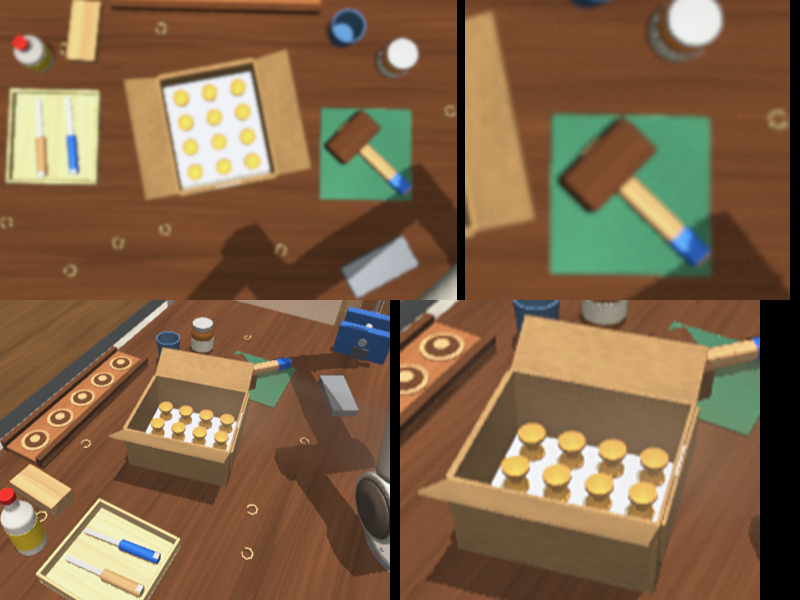

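The mallet lies flat within the mat. Both flaps are folded out to about 2.6 rad, all 12 knobs show, and the other things haven't moved. I'll hand in.

```bash
python3 -c "
from bench import manip
print(manip.sign_off())"
```

```text
the job is handed in; nothing more can be done
None
```

The job is done and handed in at about 25.5 s of the 72 s allowed.

- **Mallet:** I lifted it by the handle, close to the head, carried it level and set it down on the mat under force feedback before releasing. In the last pictures it lies flat and wholly on the mat.
- **Flaps:** the moves did not allow leaning the tool. I pressed the shut fingers against each free edge with about 10 N and drew the flap up along its hinge arc by friction. Past upright, I pushed it outwards. The edge corners in the last top picture match a hinge angle of about 2.5–2.7 rad on both flaps.
- **Other things:** all 12 knobs are in full view and were never touched. The glue, jar, cup, offcut and whetstone were found where they started, within 1–2 pixels. I checked the chisels by eye only, and they looked unmoved.
- **Forces:** the highest wrist force I read was about 11 N. At the end the arm was clear of everything, with wrist force near zero.
- **Checks that failed or disagreed:**
  - The final mallet fit was rougher than the first one: overlap error 0.18 against 0.11, and about 5 mm and 0.03 rad off the planned pose.
  - The network did not report the left flap in the last side picture, so that flap's angle rests on the top view and my own look at the side picture.

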